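# Clamp the pump housing in the machine vice and set its end cover on

## Task

Wind the vice's handwheel clockwise until the moving jaw has pushed the pump housing against the fixed jaw and it is held firmly between the two, and stop as soon as it feels firm: its walls are thin and must not be crushed. Then set the loose end cover, spigot down, gently onto the open top of the housing so that it sits fully home and level, and let go of everything. Leave the other things on the bench where they are.

Things in the scene. Friction and masses are not known exactly. Their poses are not given: they have to be found in the camera images.
- vice: Cast-iron machine vice, fixed to the bench. Origin: centre of its round base's underside, on the bench. x runs along the screw, from the handwheel (-x) to the fixed jaw (+x); z up. 450 mm long with the handle, bed 100 mm wide, bench lugs 234 mm across. The bed under the housing is 115 mm, the jaw tops (112 mm wide) 162 mm and the axis of screw and handwheel 100 mm above the bench
- wheel (a joint): Handwheel angle about the vice's +x axis; grows over several turns as it is wound clockwise (seen from its end), closing the jaw 10 mm per turn. At 0 the handle is straight above the axis; at angle a it is at vice y = -50 sin(a) mm, 100 + 50 cos(a) mm above the bench. Friction at the handle: 3 N either way, plus 0.8 N per rad/s; let go, it stays, or springs back to about 95 N of clamping
- wheel_face (a point): Centre of the handwheel's outer face (vice x = -183 mm): a solid dished disc 128 mm across, 18 mm thick; only the handle stands out of it. Once the housing is held, the force at the handle rises smoothly with further winding, by about 2.5 N per 0.1 rad or 3.2 N per 100 N of clamping: while turning, 5 N in all is a light grip, 7 to 12 N firm, over 17 N too tight
- handle_mid (a point): Middle of the black handle of the handwheel, where to grip it: a straight round grip 22 to 23 mm thick, 90 mm long, parallel to the screw, standing out of the wheel's face from vice x = -191 to -281 mm; this point is 55 mm from the face, 50 mm from the wheel's axis. The grip turns freely on its pin, so the hand need not turn as it goes round. Only the position of this point matters
- jaw: The vice's moving jaw, a rubber-faced iron block 60 mm long (behind its face, towards the handwheel), 112 mm wide, 47 mm high. Origin: centre of the lower edge of its gripping face; axes as the vice's
- housing: Pump housing: aluminium block about 76 mm (its x, between the jaws) by 90 mm (y) by 72 mm high, 0.9 kg, standing loose on the vice's bed between the jaws, touching neither yet. Origin: centre of its underside; z up. A round bore 59 mm across, 50 mm deep, with a 1.5 mm chamfer, opens in the middle of its top, which is 187 mm above the bench
- cover: Loose round steel end cover, 44 mm high, 0.45 kg: a spigot 55 mm across, 8 mm high, bevelled 2 mm below, then a flange 74 mm across, 10 mm thick, then a boss 36 mm across, 26 mm high, to hold it by. Stands on its spigot on the bench, boss up. Origin: centre of the spigot's underside; z up. Seated, the flange lies on the housing's top, this origin 64 mm above the housing's
- oil_can: Bystander: grey oil can, 72 mm across, 106 mm high with a thin brass spout to 160 mm. Origin: centre of its underside
- tube: Bystander: piece of steel tube standing on end, 48 mm across, 120 mm high. Origin: centre of its underside
- wrench: Bystander: spanner, 200 mm long, lying flat. Origin: under its middle
- hammer: Bystander: hammer, 290 mm long, lying flat. Origin: under its middle
- brush: Bystander: brush, 200 mm long, lying flat. Origin: under its middle
- v_block: Bystander: steel vee block, 70 x 60 x 48 mm. Origin: centre of its underside
- angle_iron: Bystander: piece of angle iron, 180 x 40 x 40 mm. Origin: centre of its underside
- fixed_jaw_top (a point): Middle of the top of the iron block of the vice's fixed jaw (at vice x = 146 mm, 162 mm above the bench; the block is 112 mm wide). In front of it is a rubber facing, which gives by 0.2 mm per 100 N. Facings of different thickness are fitted: the facing's gripping surface stands anywhere from vice x = 114.5 to 119.5 mm, and is not measured
Not all that is in view belongs to the job. What is shaped like the cover but turquoise is not meant.

How it is judged:
By the outcome, as a careful person would: the job done as asked, in the order asked, and still so for the second after the job is handed in, with the robot touching nothing.
It also fails if it takes over 72 s, if anything falls off the work surface, if the arm or the gripper's body presses on something with over 40 N, if the wrist force passes 120 N, or if a joint passes its speed limit or range.

## Robot

A 6-joint arm with a two-finger parallel gripper is mounted at the origin on the work surface. World frame = base frame: x ahead of the robot, y to its left, z up, the work surface at z = 0. Lengths are in m, angles in rad, forces in N, time in s.
With the tool pointing down it reaches from about 0.4 to 0.825 m from the base axis. Payload 7 kg.
Tool frame: the origin (TCP) lies midway between the tips of the shut fingers; the grasp point (between the pads) lies 19 mm behind it; z points along the fingers, y is the line along which they close (so a half turn about z gives the same grasp; the last joint's range is limited). The gripper opens to 88 mm and grips with 3 to 60 N. Pads are 19 mm wide; open, the fingers measure 130 mm over their backs; the gripper's body (78 mm by 193 mm) begins 47 mm behind the grasp point.
Start: joints at [-1.005, 0.359, 0.012, 0, -1.224, -0.288], TCP at [0.185, -0.649, 0.227] pointing down, gripper open.
Joint ranges: [-3.07, 3.07], [-1.43, 2.12], [-1.02, 1.25], [-3.03, 1.67], [-3.05, -0], [-3.03, 3.03]. Speed limits (rad/s): [2.39, 2.39, 3.01, 3.14, 3.14, 3.14].

## Interface

Orientations are given as a unit quaternion [x, y, z, w].
In Python, from workcell import robot, eyes gives the robot as it stands.
- The arm moves only by the tool apply_moves, never from a script. Its argument "increments" is one flat list of numbers, 5 for each row, row after row: the finger opening in m, from 0 to 0.0876, then the shift along the tool's x, y, z in m, then the turn about the tool's z in degrees. In form: [gripper, x, y, z, roll, gripper, x, y, z, roll, ...]. A call has 1 to 20 rows; each row is the pose to reach, as a shift and turn from the pose commanded when the call began, along the tool's axes at that moment; what a row does not reach only later rows make up. A row lasts 1/8 s, in which the tool goes at most 62.5 mm and 10.7 degrees, less where a joint would pass 70% of its speed; a pose out of reach is approached as far as the arm can. A call with a gripper value outside its range is refused whole. The fingers move at their own pace and stop on an object; "newtons" is the grip in N (left out, the last holds). Time passes only in rows, so rows that repeat a pose let the fingers close. It gives the time, the measured TCP pose, the force, the opening and the grip force at its end, in the units of the state.
- robot.sense(): the state, without advancing time (a new reading comes with each control period).
- eyes.snapshot(name): name is "side" or "top"; returns a dict with "frame" (420x560x3 uint8, red, green, blue), "mtx" (3x3 intrinsics, pixels), "k1" (the pictures are not rectified: a ray, as slopes to the right and down, at radius r is drawn at 1 + k1 r^2 times it, then the intrinsics apply), "R" (3x3) and "t" (3): a world point X has camera coordinates R X + t. Camera axes: x right, y down, z forward; pixel columns grow to the right and rows downward; lengths in m; the calibration is good to about 2 mm. A picture is of the moment at which its call begins. There is no depth.
- robot.close_job(): hands the job in; it is judged then, once.
The state is a dict: "time": time; "qpos": joint angles; "qd": joint speeds; "joint_torque": joint torques, N m; "eef_pos": TCP position; "orientation": TCP orientation; "wrist_force": force on the tool from outside, world axes, zero at the start; "wrist_torque": the same for the moment, N m; "width": finger opening in m; "grip_force": force on a finger pad.
Only numpy, scipy, OpenCV 4.12 (cv2) and the standard library are available. Lean on these libraries where they do the work, as an engineer would, in place of code of your own. Each camera call takes 0.05 s, during which the arm holds its last target. There are 200 camera calls.

## Working session

There is one attempt and no reset: what is moved stays moved. The work goes in short steps, Python scripts to look and compute and a tool call to move; the robot and the scene stay as the last step left them, time stands still between calls to the robot, and variables do not carry over. Pictures are saved under pics/ and viewed, at most 10 in all, crops included, and the job is handed in when it is done.

Besides the shell and the picture viewer there is one more tool, called after ">>>" in YAML: its name, and indented under it one key for each argument. apply_moves: Moves the arm, as the interface text tells. Its arguments: {"type":"object","properties":{"increments":{"type":"array"},"newtons":{"type":"number"}},"required":["increments"]}

```bash
mkdir -p pics; ls; python3 - <<'E'
from workcell import robot, eyes
import cv2,json
print(robot.sense())
for n in("side","top"):
    s=eyes.snapshot(n); cv2.imwrite(f"pics/{n}0.png",s["frame"][:,:,::-1])
    print(n,s["mtx"],s["k1"],s["R"],s["t"])
E
```

```text
pics
{'time': 0.0, 'qpos': array([-1.00492505e+00,  3.59388855e-01,  1.10506040e-02, -3.70326081e-04,
       -1.22410480e+00, -2.88097884e-01]), 'qd': array([-1.90845377e-04, -4.33295295e-04,  3.08821746e-04, -4.76562318e-04,
       -8.56249279e-05, -2.46260422e-04]), 'joint_torque': array([-7.63051848e-04, -5.82726753e+01,  2.93056512e+01,  6.99719444e+00,
        6.95014576e-03, -1.33099084e-04]), 'eef_pos': array([ 0.18493456, -0.64865177,  0.22561419]), 'orientation': array([-1.38378117e-01,  9.90379113e-01,  8.21535976e-04, -1.82512955e-04]), 'wrist_force': array([0.28536209, 0.05268085, 0.83173706]), 'wrist_torque': array([-0.06741778,  0.00877439, -0.00042663]), 'grip_force': 0.0, 'width': 0.08761429174893436}
side [[501.01710167   0.         284.90568023]
 [  0.         501.01710167 207.44647401]
 [  0.           0.           1.        ]] -0.16156403489249246 [[-0.81515829 -0.57879687  0.02260836]
 [-0.40547946  0.54232082 -0.73584953]
 [ 0.41364643 -0.60900107 -0.67676756]] [0.42263918 0.36867331 1.42074033]
top [[459.57417724   0.         281.4332859 ]
 [  0.         459.57417724 213.2341927 ]
 [  0.           0.           1.        ]] -0.05836626439213096 [[-0.08839024 -0.9960636  -0.00666878]
 [-0.9743213   0.08784886 -0.2073176 ]
 [ 0.20708736 -0.01182731 -0.97825096]] [-0.02400954  0.59208455  1.53624163]
```

View pics/side0.png

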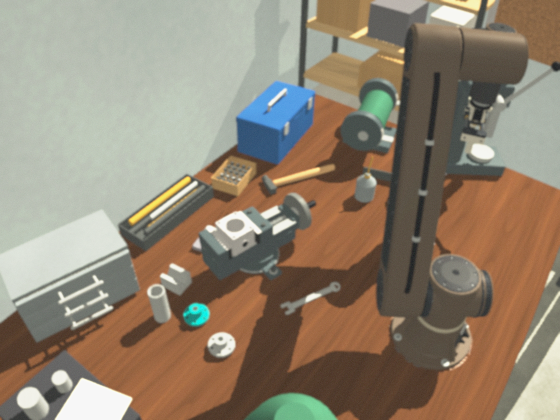

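View pics/top0.png

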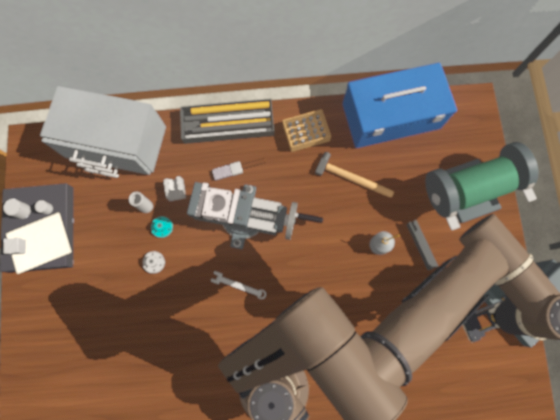

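The side view shows the vice (handwheel at 297,210, housing about 237,228), the white cover at (221,345) and the turquoise decoy at (196,315). In the top view the housing is at (222,204), the wheel at (290,220), the handle at (312,217), the cover at (153,262). I'll enlarge both.

```bash
cat > h.py <<'E'
import cv2,numpy as np
from workcell import robot,eyes
from scipy.optimize import least_squares
def proj(s,X):
    c=np.atleast_2d(X)@s["R"].T+s["t"]; u=c[:,:2]/c[:,2:]; u=u*(1+s["k1"]*(u**2).sum(1,keepdims=True))
    return u*[s["mtx"][0,0],s["mtx"][1,1]]+s["mtx"][:2,2]
def at_z(s,uv,z):
    "world point at height z seen at pixel uv"
    f=lambda p:(proj(s,[p[0],p[1],z])[0]-uv)
    return np.r_[least_squares(f,[.5,0.]).x,z]
def tri(ss,uvs):
    r=least_squares(lambda X:np.concatenate([proj(s,X)[0]-u for s,u in zip(ss,uvs)]),[.5,0,.1]); return r.x,np.abs(r.fun).max()
def crop(s,x,y,w,h,k): return cv2.resize(s["frame"][y:y+h,x:x+w,::-1],None,fx=k,fy=k,interpolation=cv2.INTER_CUBIC)
E
python3 - <<'E'
from h import *
a=eyes.snapshot("top");b=eyes.snapshot("side")
cv2.imwrite("pics/t1.png",crop(a,130,160,200,140,4));cv2.imwrite("pics/s1.png",crop(b,150,180,190,145,4)[:, :])
cv2.imwrite("pics/s1.png",crop(b,140,185,190,145,4)); cv2.imwrite("pics/s2.png",crop(b,185,315,80,60,6))
E
```

```text
(no output)
```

View pics/t1.png

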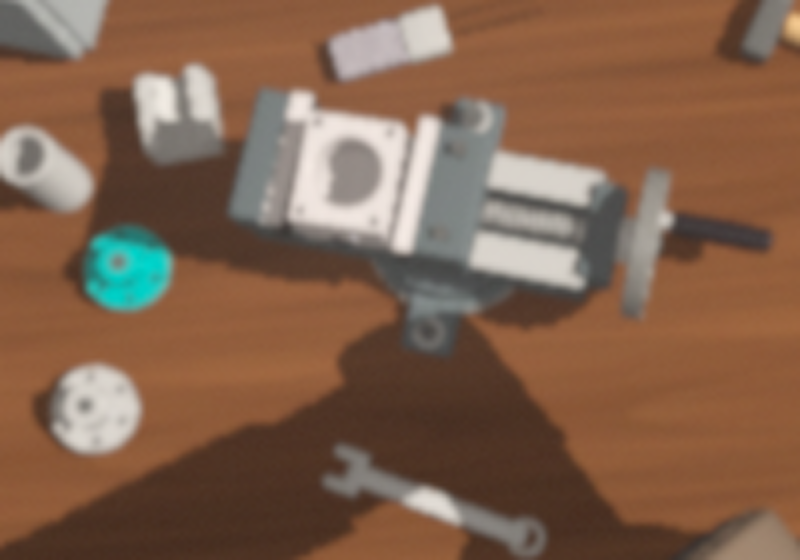

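View pics/s1.png

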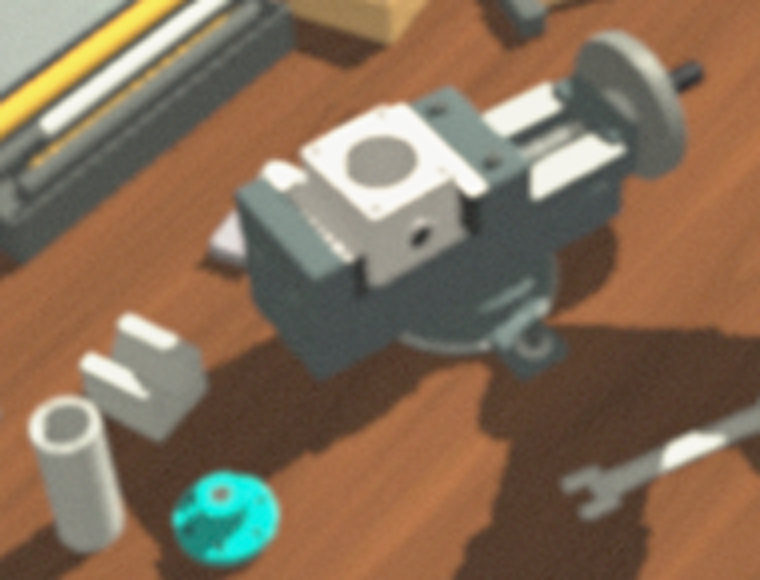

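The top crop shows the housing bore at (352,173), the lug holes at (428,332) and (478,115), the handle tip at (770,240) and the cover boss around (87,405). The side crop shows the bore at (381,161), the near lug at (530,343) and the handle tip at (700,72). Now I'll triangulate.

```bash
cat > m.py <<'E'
from h import *
a=eyes.snapshot("top");b=eyes.snapshot("side")
T=lambda x,y:(np.array([x,y])+.5)/4-.5+[130,160]
S=lambda x,y:(np.array([x,y])+.5)/4-.5+[140,185]
P=lambda n,t,s:print(n,*[np.round(v,4) for v in tri([a,b],[T(*t),S(*s)])])
if __name__=="__main__":
    P("bore",(352,173),(381,161));P("tip",(768,240),(695,73));P("lug",(428,332),(532,343))
    for n,t,s in [("h1",(305,112),(302,148)),("h2",(408,125),(392,103)),("h3",(390,245),(466,178)),("h4",(290,228),(375,218)),
      ("fj1",(262,92),(237,185)),("fj2",(233,215),(320,278)),("mj1",(503,103),(450,88)),("mj2",(470,258),(530,158))]: P(n,t,s)
    print("bore z",at_z(a,T(352,173),.187),at_z(b,S(381,161),.187))
    print("farlug",at_z(a,T(478,115),.02))
    # cover: white blob in both views
    for s,(x,y,w,h) in ((a,(130,235,50,50)),(b,(195,325,55,45))):
        g=cv2.cvtColor(s["frame"],cv2.COLOR_RGB2HSV)[y:y+h,x:x+w]
        m=((g[...,1]<70)&(g[...,2]>95)).astype(np.uint8)
        c=max(cv2.findContours(m,cv2.RETR_EXTERNAL,cv2.CHAIN_APPROX_NONE)[0],key=cv2.contourArea)
        e=cv2.fitEllipse(c);print(e,cv2.boundingRect(c),[x,y]); 
        print(at_z(s,np.array(e[0])+[x,y],.018))
E
python3 m.py; python3 - <<'E'
from h import *
a=eyes.snapshot("top");b=eyes.snapshot("side")
k=crop(a,135,242,40,40,10);l=crop(b,200,327,40,40,10);cv2.imwrite("pics/c.png",np.hstack([k,l]))
E
```

```text
bore [0.614  0.1268 0.1864] 0.0678
tip [ 0.5518 -0.2138  0.0612] 0.244
lug [0.5038 0.089  0.0224] 0.2447
h1 [0.6634 0.1594 0.197 ] 0.4381
h2 [0.6462 0.0776 0.1909] 0.6063
h3 [0.5539 0.1008 0.1834] 0.3838
h4 [0.5738 0.179  0.1938] 0.6914
fj1 [0.6929 0.1988 0.1716] 0.1231
fj2 [0.5908 0.2276 0.164 ] 0.6234
mj1 [ 0.6635 -0.0018  0.1417] 2.8737
mj2 [0.5414 0.039  0.1626] 0.3223
bore z [0.613565   0.12657643 0.187     ] [0.61374235 0.12730049 0.187     ]
farlug [0.69848852 0.03105958 0.02      ]
((23.16879653930664, 27.004291534423828), (21.61333465576172, 22.345218658447266), 31.187456130981445) (12, 16, 23, 23) [130, 235]
[0.46259337 0.38818178 0.018     ]
((25.856752395629883, 19.71580696105957), (24.818965911865234, 27.568984985351562), 75.6982192993164) (12, 7, 29, 26) [195, 325]
[0.4604856  0.38801296 0.018     ]
```

View pics/c.png

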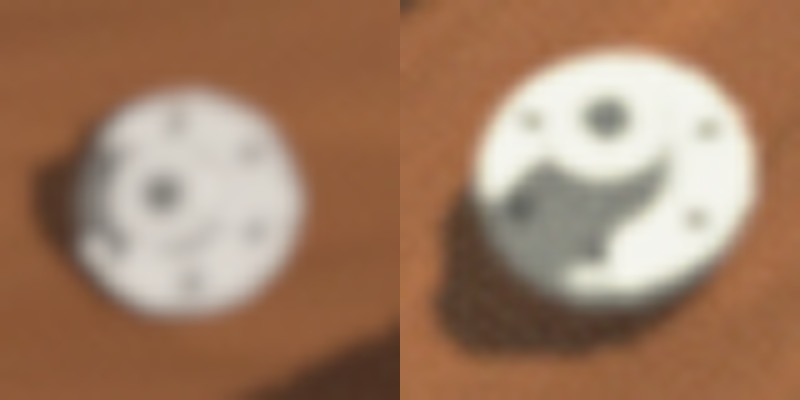

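```bash
cat > f.py <<'E'
from m import *
print("boss top",tri([a,b],[np.array([162.5,193.5])/10-.5+[135,242],np.array([206,117.5])/10-.5+[200,327]]))
def V(p,X): 
    c,s=np.cos(p[2]),np.sin(p[2]); X=np.atleast_2d(X).astype(float)
    return np.c_[p[0]+c*X[:,0]-s*X[:,1],p[1]+s*X[:,0]+c*X[:,1],X[:,2]]
# p: ox,oy,psi, a, lug r, lug z, xe, xm, hx,hy,hpsi
th=np.linspace(0,2*np.pi,181)
disc=np.vstack([np.c_[0*th+x,.064*np.sin(th),.1+.064*np.cos(th)] for x in(-.183,-.165)])
def res(p):
    o=[];A=lambda X,t=None,s=None:[o.append(proj(k,W)[0]-u) for W in [X] for k,u in((a,t),(b,s)) if u is not None]
    A(V(p,[0,p[4],p[5]]),T(428,332),S(532,343));A(V(p,[0,-p[4],p[5]]),T(478,115))
    A(V(p,[-.281,-.05*np.sin(p[3]),.1+.05*np.cos(p[3])]),T(768,240),S(697,72))
    A(V(p,[p[6],-.056,.162]),T(262,92),S(237,185));A(V(p,[p[6],.056,.162]),T(233,215),S(320,278))
    A(V(p,[p[7],.056,.162]),T(470,258),S(530,158))
    hp=V(p,[p[8],p[9],.187])[0];q=[hp[0],hp[1],p[2]+p[10]]
    A(hp,T(352,173),S(381,161))
    for (x,y),t,s in (((.038,-.045),(305,112),(302,148)),((-.038,-.045),(408,125),(392,103)),((-.038,.045),(392,245),(466,178)),((.038,.045),(290,230),(375,218))): A(V(q,[x,y,.187]),T(*t),S(*s))
    d=proj(a,V(p,disc)); o.append([d[:,1].min()-T(0,167)[1],d[:,1].max()-T(0,319)[1]])
    o.append([(d[:,0].max()-T(672,0)[0])*.5,(d[:,0].min()-T(621,0)[0])*.5])
    d=proj(b,V(p,disc)); o.append([d[:,0].max()-S(688,0)[0],d[:,1].min()-S(0,30)[1],d[:,1].max()-S(0,178)[1],d[:,0].min()-S(574,0)[0]])
    return np.concatenate(o)
r=least_squares(res,[.601,.06,1.28,2.5,.1,.02,.17,-.03,.068,0,0],loss="soft_l1",f_scale=.5)
p=r.x;print(np.round(p,4));print(np.round(res(p),1))
t=robot.sense();print("housing",V(p,[p[8],p[9],.187]))
h=V(p,[-.246,-.05*np.sin(p[3]),.1+.05*np.cos(p[3])]);print("handle",h, "axis",V(p,[-.246,0,.1]))
E
python3 f.py
```

```text
boss top (array([0.46205926, 0.3872405 , 0.0488526 ]), np.float64(0.3579490757894632))
[ 0.6013  0.0594  1.2879  2.5051  0.1011  0.0207  0.158  -0.0366  0.0682
  0.0078  0.0223]
[ 0.6  0.2 -0.1 -0.1 -0.  -0.   1.5  0.3  0.1 -0.2  1.4 -1.2 -0.4  0.8
  0.7  0.5 -0.6 -0.  -0.3  1.   1.2  1.  -0.1  0.2  0.3  0.1  2.9  0.2
  0.7  0.5  0.1  0.8 -0.9  0.9 -1.3 -2.3 -1.4 -1.4  1.  -2.5  0.1  0.3
 -0.3 -0.1 -0.   0.2 -0.8  0.2  0.9 -1.3]
housing [[0.6129269  0.12704184 0.187     ]]
handle [[ 0.56120879 -0.18515598  0.05979079]] axis [[ 0.53267089 -0.17686098  0.1       ]]
```

>>> apply_moves:
  increments: [0.0876, -0.049, 0.034, 0, -5.8, 0.0876, -0.098, 0.068, 0, -11.6, 0.0876, -0.147, 0.103, 0, -17.4, 0.0876, -0.196, 0.137, 0, -23.2, 0.0876, -0.244, 0.171, 0, -29, 0.0876, -0.293, 0.206, 0, -34.8, 0.0876, -0.342, 0.24, 0, -40.6, 0.0876, -0.391, 0.274, 0, -46.4, 0.0876, -0.44, 0.308, 0, -52.2, 0.0876, -0.489, 0.343, 0.02, -57.9, 0.0876, -0.489, 0.343, 0.07, -57.9, 0.0876, -0.489, 0.343, 0.09, -57.9, 0.0876, -0.489, 0.343, 0.09, -57.9]

```text
time: 2.12
eef_pos: [0.5603, -0.1849, 0.135]
orientation: [-0.601, 0.8, 0.001, -0.001]
wrist_force: [-0.3, -1.4, 1.5]
width: 0.0878
grip_force: 0.0
```

```bash
cat > d.py <<'E'
import sys,numpy as np
from workcell import robot
from scipy.spatial.transform import Rotation as Ro
s=robot.sense();R=Ro.from_quat(s["orientation"]);M=R.as_matrix();
psi=1.2879;vx=np.array([np.cos(psi),np.sin(psi),0]);vy=np.array([-vx[1],vx[0],0])
print("t",round(s["time"],2),"pos",s["eef_pos"].round(4),"yaw of tool y",np.degrees(np.arctan2(M[1,1],M[0,1])).round(2),"tilt",M[:,2].round(3),"w",round(s["width"],4),"grip",round(s["grip_force"],1))
F=s["wrist_force"];print("F vice xyz",(F@vx).round(2),(F@vy).round(2),F[2].round(2))
if len(sys.argv)>1:
    g=np.array(eval(sys.argv[1]));print("tool shift",(M.T@(g-s["eef_pos"])).round(4))
E
python3 d.py "[.5612,-.1852,.0408]"
```

```text
t 2.12 pos [ 0.5603 -0.1849  0.135 ] yaw of tool y 163.83 tilt [-0.003  0.    -1.   ] w 0.0878 grip 0.0
F vice xyz -1.42 -0.09 1.53
tool shift [-0.     -0.0013  0.0942]
```

>>> apply_moves:
  increments: [0.0876, 0, -0.001, 0.05, 0, 0.0876, 0, -0.001, 0.094, 0, 0.0876, 0, -0.001, 0.094, 0, 0.0, 0, -0.001, 0.094, 0, 0.0, 0, -0.001, 0.094, 0, 0.0, 0, -0.001, 0.094, 0, 0.0, 0, -0.001, 0.094, 0, 0.0, 0, -0.001, 0.094, 0]
  newtons: 30

```text
time: 3.12
eef_pos: [0.5623, -0.1854, 0.0428]
orientation: [-0.601, 0.8, -0.0, 0.0]
wrist_force: [0.0, 0.2, -0.1]
width: 0.0432
grip_force: 0.0
```

```bash
python3 d.py; python3 - <<'E'
from h import *
a=eyes.snapshot("top");b=eyes.snapshot("side")
cv2.imwrite("pics/g.png",np.hstack([crop(a,240,170,100,100,4),crop(b,260,150,100,100,4)]))
E
```

```text
t 3.12 pos [ 0.5623 -0.1854  0.0428] yaw of tool y 163.82 tilt [ 0. -0. -1.] w 0.0432 grip 0.0
F vice xyz 0.23 0.03 -0.13
```

View pics/g.png

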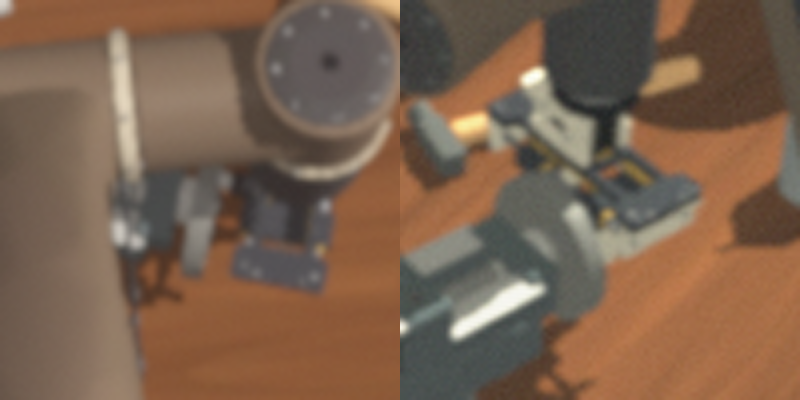

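The gripper is clear of the wheel face, with the body between the wheel and the hammer. The handle is hidden and the fingers are still closing.

>>> apply_moves:
  increments: [0.0, 0, 0, 0, 0, 0.0, 0, 0, 0, 0, 0.0, 0, 0, 0, 0, 0.0, 0, 0, 0, 0, 0.0, 0, 0, 0, 0]
  newtons: 30

```text
time: 3.85
eef_pos: [0.5614, -0.1852, 0.0422]
orientation: [-0.6, 0.8, 0.001, -0.001]
wrist_force: [-3.9, 3.4, 1.0]
width: 0.0215
grip_force: 30.0
```

```bash
python3 d.py
```

```text
t 3.85 pos [ 0.5614 -0.1852  0.0422] yaw of tool y 163.8 tilt [-0.002  0.    -1.   ] w 0.0215 grip 30.0
F vice xyz 2.22 4.69 0.99
```

>>> apply_moves:
  increments: [0, 0, 0.0138, 0.0073, 0, 0, 0, 0.0292, 0.01, 0, 0, 0, 0.0447, 0.0078, 0, 0, 0, 0.0588, 0.0009, 0, 0, 0, 0.07, -0.01, 0, 0, 0, 0.0773, -0.0238, 0, 0, 0, 0.08, -0.0392, 0]

```text
time: 4.72
eef_pos: [0.4832, -0.1622, 0.0822]
orientation: [-0.6, 0.8, 0.001, -0.001]
wrist_force: [-0.9, 4.6, -6.5]
width: 0.0217
grip_force: 30.0
```

```bash
cat >> d.py <<'E'
p=s["eef_pos"]-[.6013,.0594,-.019];y,z=p@vy,p[2]-.1;al=np.arctan2(-y,z)%(2*np.pi)
print("vice",(p@vx).round(4),"y",y.round(4),"z",z.round(4),"r",np.hypot(y,z).round(4),"a",al.round(3),np.degrees(al).round(1))
t=np.array([-np.cos(al),-np.sin(al)]);n=np.array([-np.sin(al),np.cos(al)]);f=np.array([F@vy,F[2]]);print("tang",-(f@t).round(2),"radial",(f@n).round(2))
E
python3 d.py
```

```text
t 4.72 pos [ 0.4832 -0.1622  0.0822] yaw of tool y 163.8 tilt [-0.002  0.001 -1.   ] w 0.0217 grip 30.0
F vice xyz 4.2 2.15 -6.48
vice -0.2457 y 0.0515 z 0.0012 r 0.0515 a 4.735 271.3
tang 6.52 radial 2.0
```

>>> apply_moves:
  increments: [0, 0, -0.0022, -0.0155, 0, 0, 0, -0.0091, -0.0296, 0, 0, 0, -0.02, -0.0408, 0, 0, 0, -0.0338, -0.0481, 0, 0, 0, -0.0492, -0.0508, 0, 0, 0, -0.0647, -0.0486, 0, 0, 0, -0.0788, -0.0417, 0, 0, 0, -0.09, -0.0308, 0, 0, 0, -0.0973, -0.017, 0, 0, 0, -0.1, -0.0016, 0, 0, 0, -0.0978, 0.0139, 0, 0, 0, -0.0909, 0.028, 0, 0, 0, -0.08, 0.0392, 0]

```text
time: 6.35
eef_pos: [0.5638, -0.186, 0.0442]
orientation: [-0.601, 0.799, -0.001, 0.0]
wrist_force: [-3.5, 4.3, 12.5]
width: 0.0215
grip_force: 30.0
```

```bash
python3 d.py
```

```text
t 6.35 pos [ 0.5638 -0.186   0.0442] yaw of tool y 163.9 tilt [ 0.002 -0.001 -1.   ] w 0.0215 grip 30.0
F vice xyz 3.16 4.57 12.51
vice -0.2461 y -0.0325 z -0.0368 r 0.0491 a 2.418 138.5
tang 4.86 radial -12.4
```

```bash
cat > c.py <<'E'
import sys,numpy as np
# a0 deg nominal now, list of targets; prints tool y,z shift in mm from nominal a0 (plus offset args)
a0=float(sys.argv[1]);oy=float(sys.argv[4]) if len(sys.argv)>4 else 0
P=lambda a:np.array([-50*np.sin(np.radians(a)),-50*np.cos(np.radians(a))])
for k in range(1,21):
    a=a0+k*float(sys.argv[2]); 
    if k<=int(sys.argv[3]): print(round(a,1),(P(a)-P(a0)+[oy,-oy]).round(1))
E
python3 c.py 143.13 9 7 1
```

```text
152.1 [7.6 3.2]
161.1 [14.8  6.3]
170.1 [22.4  8.3]
179.1 [30.2  9. ]
188.1 [38.1  8.5]
197.1 [45.7  6.8]
206.1 [53.   3.9]
```

>>> apply_moves:
  increments: [0, 0, 0.0076, 0.0032, 0, 0, 0, 0.0148, 0.0063, 0, 0, 0, 0.0224, 0.0083, 0, 0, 0, 0.0302, 0.009, 0, 0, 0, 0.0381, 0.0085, 0, 0, 0, 0.0457, 0.0068, 0]

```text
time: 7.1
eef_pos: [0.5167, -0.1722, 0.034]
orientation: [-0.6, 0.8, 0.002, -0.001]
wrist_force: [0.5, 7.0, -19.7]
width: 0.0217
grip_force: 30.0
```

```bash
python3 d.py; python3 c.py 197.13 4 20
```

```text
t 7.1 pos [ 0.5167 -0.1722  0.034 ] yaw of tool y 163.77 tilt [-0.004  0.001 -1.   ] w 0.0217 grip 30.0
F vice xyz 6.87 1.43 -19.69
vice -0.246 y 0.0166 z -0.047 r 0.0498 a 3.482 199.5
tang 5.23 radial 19.04
201.1 [ 3.3 -1.1]
205.1 [ 6.5 -2.5]
209.1 [ 9.6 -4.1]
213.1 [12.6 -5.9]
217.1 [15.5 -7.9]
221.1 [ 18.2 -10.1]
225.1 [ 20.7 -12.5]
229.1 [ 23.1 -15.1]
233.1 [ 25.3 -17.8]
237.1 [ 27.3 -20.6]
241.1 [ 29.1 -23.6]
245.1 [ 30.6 -26.8]
249.1 [ 32. -30.]
253.1 [ 33.1 -33.3]
257.1 [ 34.  -36.6]
261.1 [ 34.7 -40.1]
265.1 [ 35.1 -43.5]
269.1 [ 35.3 -47. ]
273.1 [ 35.2 -50.5]
277.1 [ 34.9 -54. ]
```

>>> apply_moves:
  increments: [0, 0, 0.0028, -0.0006, 0, 0, 0, 0.0055, -0.0015, 0, 0, 0, 0.0086, -0.0031, 0, 0, 0, 0.0116, -0.0049, 0, 0, 0, 0.0145, -0.0069, 0, 0, 0, 0.0172, -0.0091, 0, 0, 0, 0.0197, -0.0115, 0, 0, 0, 0.0221, -0.0141, 0, 0, 0, 0.0243, -0.0168, 0, 0, 0, 0.0263, -0.0196, 0]

```text
time: 8.35
eef_pos: [0.4906, -0.1645, 0.0549]
orientation: [-0.6, 0.8, 0.002, -0.001]
wrist_force: [-4.8, 9.7, -10.8]
width: 0.0215
grip_force: 30.0
```

```bash
python3 d.py; python3 c.py 237.13 3 20
```

```text
t 8.35 pos [ 0.4906 -0.1645  0.0549] yaw of tool y 163.78 tilt [-0.004  0.001 -1.   ] w 0.0215 grip 30.0
F vice xyz 8.01 7.28 -10.81
vice -0.2459 y 0.0438 z -0.0261 r 0.051 a 4.176 239.3
tang 5.57 radial 11.79
240.1 [ 1.4 -2.2]
243.1 [ 2.6 -4.5]
246.1 [ 3.7 -6.9]
249.1 [ 4.7 -9.3]
252.1 [  5.6 -11.8]
255.1 [  6.3 -14.3]
258.1 [  6.9 -16.9]
261.1 [  7.4 -19.4]
264.1 [  7.7 -22. ]
267.1 [  7.9 -24.6]
270.1 [  8.  -27.3]
273.1 [  7.9 -29.9]
276.1 [  7.7 -32.5]
279.1 [  7.4 -35.1]
282.1 [  6.9 -37.6]
285.1 [  6.3 -40.2]
288.1 [  5.5 -42.7]
291.1 [  4.6 -45.2]
294.1 [  3.6 -47.6]
297.1 [  2.5 -49.9]
```

>>> apply_moves:
  increments: [0, -0.0003, 0.0018, -0.002, 0, 0, -0.0007, 0.0034, -0.0041, 0, 0, -0.0007, 0.0046, -0.0064, 0, 0, -0.0007, 0.0056, -0.0088, 0, 0, -0.0007, 0.0065, -0.0113, 0, 0, -0.0007, 0.0072, -0.0138, 0, 0, -0.0007, 0.0078, -0.0164, 0, 0, -0.0007, 0.0083, -0.0189, 0]

```text
time: 9.35
eef_pos: [0.4837, -0.1623, 0.0747]
orientation: [-0.6, 0.8, 0.001, -0.001]
wrist_force: [-4.2, 5.0, -5.4]
width: 0.0213
grip_force: 30.0
```

```bash
python3 d.py; python3 c.py 261.13 3 10
```

```text
t 9.35 pos [ 0.4837 -0.1623  0.0747] yaw of tool y 163.81 tilt [-0.003  0.    -1.   ] w 0.0213 grip 30.0
F vice xyz 3.66 5.43 -5.4
vice -0.2457 y 0.051 z -0.0063 r 0.0514 a 4.59 263.0
tang 4.7 radial 6.05
264.1 [ 0.3 -2.6]
267.1 [ 0.5 -5.2]
270.1 [ 0.6 -7.8]
273.1 [  0.5 -10.4]
276.1 [  0.3 -13. ]
279.1 [ -0.  -15.6]
282.1 [ -0.5 -18.2]
285.1 [ -1.1 -20.8]
288.1 [ -1.9 -23.3]
291.1 [ -2.8 -25.7]
```

>>> apply_moves:
  increments: [0, 0, 0.0006, -0.0026, 0, 0, 0, 0.0008, -0.0052, 0, 0, 0, 0.0009, -0.0078, 0, 0, 0, 0.0008, -0.0104, 0, 0, 0, 0.0006, -0.013, 0, 0, 0, 0.0003, -0.0156, 0, 0, 0, -0.0002, -0.0182, 0]

```text
time: 10.22
eef_pos: [0.4848, -0.1626, 0.0935]
orientation: [-0.601, 0.8, 0.0, -0.0]
wrist_force: [-3.3, 3.4, -3.7]
width: 0.0213
grip_force: 30.0
```

```bash
python3 d.py; python3 c.py 282.13 3 10
```

```text
t 10.22 pos [ 0.4848 -0.1626  0.0935] yaw of tool y 163.83 tilt [-0.001 -0.    -1.   ] w 0.0213 grip 30.0
F vice xyz 2.35 4.14 -3.69
vice -0.2457 y 0.0499 z 0.0125 r 0.0515 a 4.958 284.0
tang 4.58 radial 3.12
285.1 [-0.6 -2.5]
288.1 [-1.4 -5.1]
291.1 [-2.2 -7.5]
294.1 [-3.3 -9.9]
297.1 [ -4.4 -12.3]
300.1 [ -5.6 -14.6]
303.1 [ -7.  -16.8]
306.1 [ -8.5 -19. ]
309.1 [-10.1 -21. ]
312.1 [-11.8 -23. ]
```

>>> apply_moves:
  increments: [0, 0, -0.0005, -0.0025, 0, 0, 0, -0.0012, -0.0051, 0, 0, 0, -0.002, -0.0075, 0, 0, 0, -0.0031, -0.0099, 0, 0, 0, -0.0042, -0.0123, 0, 0, 0, -0.0054, -0.0146, 0, 0, 0, -0.0068, -0.0168, 0]

```text
time: 11.1
eef_pos: [0.4918, -0.1646, 0.1096]
orientation: [-0.601, 0.8, 0.0, -0.0]
wrist_force: [-5.2, 1.9, -2.0]
width: 0.0214
grip_force: 30.0
```

```bash
python3 d.py; python3 c.py 303.13 3 10
```

```text
t 11.1 pos [ 0.4918 -0.1646  0.1096] yaw of tool y 163.82 tilt [-0.001 -0.    -1.   ] w 0.0214 grip 30.0
F vice xyz 0.34 5.56 -1.98
vice -0.2457 y 0.0426 z 0.0286 r 0.0513 a 5.303 303.9
tang 4.74 radial 3.52
306.1 [-1.5 -2.2]
309.1 [-3.1 -4.2]
312.1 [-4.8 -6.2]
315.1 [-6.6 -8.1]
318.1 [-8.5 -9.9]
321.1 [-10.5 -11.6]
324.1 [-12.6 -13.2]
327.1 [-14.7 -14.7]
330.1 [-17. -16.]
333.1 [-19.3 -17.3]
```

>>> apply_moves:
  increments: [0, 0, -0.0015, -0.0022, 0, 0, 0, -0.0031, -0.0042, 0, 0, 0, -0.0048, -0.0062, 0, 0, 0, -0.0066, -0.0081, 0, 0, 0, -0.0085, -0.0099, 0, 0, 0, -0.0105, -0.0116, 0, 0, 0, -0.0126, -0.0132, 0]

```text
time: 11.98
eef_pos: [0.5043, -0.1682, 0.1226]
orientation: [-0.601, 0.8, -0.0, -0.0]
wrist_force: [-4.4, -2.5, -3.7]
width: 0.0213
grip_force: 30.0
```

```bash
python3 d.py; python3 c.py 324.13 3 10
```

```text
t 11.97 pos [ 0.5043 -0.1682  0.1226] yaw of tool y 163.82 tilt [ 0.    -0.001 -1.   ] w 0.0213 grip 30.0
F vice xyz -3.64 3.51 -3.66
vice -0.2457 y 0.0296 z 0.0416 r 0.051 a 5.665 324.6
tang 4.98 radial -0.95
327.1 [-2.2 -1.5]
330.1 [-4.4 -2.8]
333.1 [-6.7 -4.1]
336.1 [-9.1 -5.2]
339.1 [-11.5  -6.2]
342.1 [-14.   -7.1]
345.1 [-16.5  -7.8]
348.1 [-19.   -8.4]
351.1 [-21.6  -8.9]
354.1 [-24.2  -9.2]
```

>>> apply_moves:
  increments: [0, 0, -0.0022, -0.0015, 0, 0, 0, -0.0044, -0.0028, 0, 0, 0, -0.0067, -0.0041, 0, 0, 0, -0.0091, -0.0052, 0, 0, 0, -0.0115, -0.0062, 0, 0, 0, -0.014, -0.0071, 0, 0, 0, -0.0165, -0.0078, 0]

```text
time: 12.85
eef_pos: [0.5199, -0.1728, 0.1299]
orientation: [-0.6, 0.8, 0.0, -0.0]
wrist_force: [-4.0, -2.8, -5.0]
width: 0.0218
grip_force: 30.0
```

```bash
python3 d.py; python3 c.py 345.13 3 10
```

```text
t 12.85 pos [ 0.5199 -0.1728  0.1299] yaw of tool y 163.81 tilt [-0.001 -0.    -1.   ] w 0.0218 grip 30.0
F vice xyz -3.78 3.02 -4.98
vice -0.2457 y 0.0134 z 0.0489 r 0.0507 a 6.016 344.7
tang 4.23 radial -4.0
348.1 [-2.5 -0.6]
351.1 [-5.1 -1.1]
354.1 [-7.7 -1.4]
357.1 [-10.3  -1.6]
360.1 [-12.9  -1.7]
363.1 [-15.6  -1.6]
366.1 [-18.2  -1.4]
369.1 [-20.8  -1. ]
372.1 [-23.3  -0.6]
375.1 [-25.9   0.1]
```

>>> apply_moves:
  increments: [0, 0.0003, -0.0025, -0.0003, 0, 0, 0.0003, -0.0051, -0.0007, 0, 0, 0.0003, -0.0077, -0.001, 0, 0, 0.0003, -0.0103, -0.0012, 0, 0, 0.0003, -0.0129, -0.0013, 0, 0, 0.0003, -0.0156, -0.0012, 0, 0, 0.0003, -0.0182, -0.001, 0]

```text
time: 13.72
eef_pos: [0.537, -0.1779, 0.131]
orientation: [-0.6, 0.8, 0.0, -0.0]
wrist_force: [-5.3, -3.0, -4.7]
width: 0.0214
grip_force: 30.0
```

```bash
python3 d.py; python3 c.py 366.13 3 10
```

```text
t 13.72 pos [ 0.537  -0.1779  0.131 ] yaw of tool y 163.81 tilt [-0.001  0.    -1.   ] w 0.0214 grip 30.0
F vice xyz -4.39 4.25 -4.74
vice -0.2458 y -0.0045 z 0.05 r 0.0502 a 0.089 5.1
tang 3.81 radial -5.1
369.1 [-2.6  0.3]
372.1 [-5.2  0.8]
375.1 [-7.7  1.4]
378.1 [-10.2   2.2]
381.1 [-12.7   3.1]
384.1 [-15.1   4.1]
387.1 [-17.5   5.2]
390.1 [-19.8   6.5]
393.1 [-22.    7.8]
396.1 [-24.1   9.3]
```

>>> apply_moves:
  increments: [0, 0.0003, -0.0026, 0.0006, 0, 0, 0.0003, -0.0052, 0.0012, 0, 0, 0.0003, -0.0077, 0.0018, 0, 0, 0.0003, -0.0102, 0.0026, 0, 0, 0.0003, -0.0127, 0.0035, 0, 0, 0.0003, -0.0151, 0.0045, 0, 0, 0.0003, -0.0175, 0.0056, 0]

```text
time: 14.6
eef_pos: [0.5538, -0.1829, 0.1254]
orientation: [-0.601, 0.8, 0.0, -0.0]
wrist_force: [-5.6, -0.1, -3.2]
width: 0.0212
grip_force: 30.0
```

```bash
python3 d.py; python3 c.py 387.13 3 10
```

```text
t 14.6 pos [ 0.5538 -0.1829  0.1254] yaw of tool y 163.81 tilt [-0.001  0.    -1.   ] w 0.0212 grip 30.0
F vice xyz -1.62 5.34 -3.24
vice -0.2459 y -0.022 z 0.0444 r 0.0496 a 0.459 26.3
tang 3.34 radial -5.27
390.1 [-2.3  1.3]
393.1 [-4.5  2.6]
396.1 [-6.7  4.1]
399.1 [-8.8  5.7]
402.1 [-10.7   7.4]
405.1 [-12.6   9.2]
408.1 [-14.4  11.1]
411.1 [-16.1  13.1]
414.1 [-17.7  15.2]
417.1 [-19.2  17.4]
```

>>> apply_moves:
  increments: [0, 0, -0.0021, 0.0015, 0, 0, 0, -0.0043, 0.0029, 0, 0, 0, -0.0064, 0.0044, 0, 0, 0, -0.0085, 0.006, 0, 0, 0, -0.0104, 0.0077, 0, 0, 0, -0.0123, 0.0095, 0, 0, 0, -0.0141, 0.0114, 0]

```text
time: 15.48
eef_pos: [0.5673, -0.1869, 0.1143]
orientation: [-0.601, 0.8, 0.0, -0.0]
wrist_force: [-6.4, -0.4, -0.6]
width: 0.0214
grip_force: 30.0
```

```bash
python3 d.py; python3 c.py 408.13 3 10
```

```text
t 15.47 pos [ 0.5673 -0.1869  0.1143] yaw of tool y 163.82 tilt [-0.001  0.    -1.   ] w 0.0214 grip 30.0
F vice xyz -2.13 6.01 -0.59
vice -0.246 y -0.0361 z 0.0333 r 0.0491 a 0.827 47.4
tang 3.63 radial -4.82
411.1 [-1.7  2. ]
414.1 [-3.3  4.1]
417.1 [-4.8  6.2]
420.1 [-6.1  8.5]
423.1 [-7.4 10.8]
426.1 [-8.5 13.1]
429.1 [-9.5 15.6]
432.1 [-10.4  18. ]
435.1 [-11.1  20.5]
438.1 [-11.7  23.1]
```

>>> apply_moves:
  increments: [0, 0, -0.0014, 0.0021, 0, 0, 0, -0.0029, 0.0042, 0, 0, 0, -0.0043, 0.0063, 0, 0, 0, -0.0056, 0.0086, 0, 0, 0, -0.0069, 0.0109, 0, 0, 0, -0.008, 0.0132, 0, 0, 0, -0.009, 0.0156, 0]

```text
time: 16.35
eef_pos: [0.576, -0.1895, 0.0994]
orientation: [-0.601, 0.799, 0.0, -0.0]
wrist_force: [-9.2, 0.8, 6.2]
width: 0.0219
grip_force: 30.0
```

```bash
python3 d.py; python3 c.py 429.13 3 10
```

```text
t 16.35 pos [ 0.576  -0.1895  0.0994] yaw of tool y 163.84 tilt [-0.001 -0.    -1.   ] w 0.0219 grip 30.0
F vice xyz -1.79 9.07 6.18
vice -0.2461 y -0.0452 z 0.0184 r 0.0488 a 1.184 67.8
tang 9.15 radial -6.07
432.1 [-0.9  2.5]
435.1 [-1.6  5. ]
438.1 [-2.2  7.5]
441.1 [-2.7 10.1]
444.1 [-3.  12.7]
447.1 [-3.2 15.3]
450.1 [-3.3 17.9]
453.1 [-3.2 20.5]
456.1 [-3.  23.2]
459.1 [-2.6 25.7]
```

Contact is made at 9.1 N, which is firm. I'll release and lift.

>>> apply_moves:
  increments: [0.0876, 0, 0, 0, 0, 0.0876, 0, 0, 0, 0, 0.0876, 0, 0, 0, 0, 0.0876, 0, 0, 0, 0, 0.0876, 0, 0, 0, 0, 0.0876, 0, 0, -0.05, 0, 0.0876, 0, 0, -0.11, 0, 0.0876, 0, 0, -0.17, 0, 0.0876, 0, 0, -0.2, 0, 0.0876, 0, 0, -0.2, 0]

```text
time: 17.6
eef_pos: [0.5775, -0.1896, 0.302]
orientation: [-0.601, 0.8, -0.002, 0.002]
wrist_force: [0.4, -0.0, -1.2]
width: 0.0874
grip_force: 0.0
```

```bash
python3 d.py "[.462,.387,.30]"
```

```text
t 17.6 pos [ 0.5775 -0.1896  0.302 ] yaw of tool y 163.82 tilt [ 0.006 -0.001 -1.   ] w 0.0874 grip 0.0
F vice xyz 0.08 -0.44 -1.24
tool shift [-0.5216  0.2716  0.001 ]
vice -0.2458 y -0.0467 z 0.221 r 0.2258 a 0.208 11.9
tang -0.68 radial -1.12
```

>>> apply_moves:
  increments: [0.0876, -0.052, 0.027, 0, -9, 0.0876, -0.104, 0.054, 0, -18, 0.0876, -0.156, 0.081, 0, -27, 0.0876, -0.208, 0.108, 0, -36, 0.0876, -0.26, 0.135, 0, -45, 0.0876, -0.312, 0.162, 0, -54, 0.0876, -0.364, 0.189, 0, -63, 0.0876, -0.416, 0.216, 0, -72, 0.0876, -0.469, 0.244, 0, -81, 0.0876, -0.522, 0.272, 0, -90, 0.0876, -0.522, 0.272, 0.06, -90, 0.0876, -0.522, 0.272, 0.12, -90, 0.0876, -0.522, 0.272, 0.16, -90, 0.0876, -0.522, 0.272, 0.16, -90]

```text
time: 19.35
eef_pos: [0.4588, 0.3855, 0.1347]
orientation: [0.99, -0.141, -0.002, 0.004]
wrist_force: [0.9, 0.3, 0.3]
width: 0.0877
grip_force: 0.0
```

```bash
python3 d.py "[.4615,.3877,.0215]"; python3 - <<'E'
from h import *
a=eyes.snapshot("top");b=eyes.snapshot("side")
cv2.imwrite("pics/p.png",np.vstack([np.hstack([crop(a,130,165,100,75,4),crop(b,190,185,100,75,4)]),np.hstack([crop(a,130,225,100,75,4),crop(b,180,300,100,75,4)])]))
E
```

```text
t 19.35 pos [0.4588 0.3855 0.1347] yaw of tool y -106.2 tilt [-0.005 -0.007 -1.   ] w 0.0877 grip 0.0
F vice xyz 0.57 -0.76 0.33
tool shift [ 0.0023 -0.0037  0.1131]
vice 0.2734 y 0.2279 z 0.0537 r 0.2341 a 4.944 283.3
tang -0.5 radial -0.66
```

View pics/p.png

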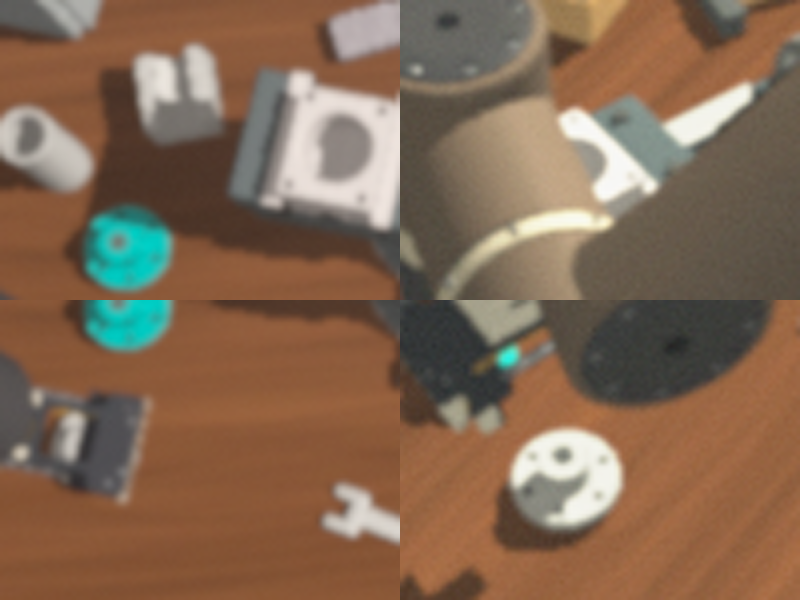

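Top view: the bore is now at crop (343,148). The cover, still on the bench in the side view at crop (565,455), is below the open gripper. I'll descend partway and settle.

>>> apply_moves:
  increments: [0.0876, 0, 0, 0.05, 0, 0.0876, 0, 0, 0.05, 0, 0.0876, 0, 0, 0.05, 0]

```text
time: 19.82
eef_pos: [0.4616, 0.3888, 0.0912]
orientation: [0.99, -0.141, 0.001, -0.001]
wrist_force: [0.4, 0.8, 1.5]
width: 0.0872
grip_force: 0.0
```

```bash
python3 d.py "[.4617,.3877,.0215]"; python3 - <<'E'
from h import *
a=eyes.snapshot("top")
def bore(x0,y0,x1,y1):
    g=cv2.GaussianBlur(cv2.cvtColor(a["frame"],cv2.COLOR_RGB2GRAY),(3,3),0)[y0:y1,x0:x1]
    return g
print(at_z(a,np.array([343.5,148.5])/4-.5+[130,165],.187))
g=bore(198,188,232,216);print(g[::2,::2])
E
```

```text
t 19.82 pos [0.4616 0.3888 0.0912] yaw of tool y -106.15 tilt [ 0.002  0.002 -1.   ] w 0.0872 grip 0.0
F vice xyz 0.9 -0.2 1.53
tool shift [0.0003 0.0012 0.0697]
vice 0.2773 y 0.2261 z 0.0102 r 0.2263 a 4.758 272.6
tang -1.53 radial -0.13
[0.6183566  0.13357898 0.187     ]
[[114 107 161 206 204 199 210 206 195 182 168 154 142 129 117 118 160]
 [105  94 135 187 209 212 224 224 222 221 218 214 209 192 175 169 205]
 [ 98 101 143 198 222 224 220 211 203 206 215 224 224 203 198 211 222]
 [ 97 110 154 208 225 219 199 170 149 150 171 205 222 216 215 222 226]
 [ 93 120 168 216 223 208 180 144 129 128 133 161 204 223 224 224 226]
 [ 94 130 182 223 220 202 165 137 133 134 134 138 177 218 224 226 225]
 [100 142 197 225 219 201 158 136 134 135 136 136 164 213 224 228 222]
 [109 153 207 227 220 212 171 138 135 136 136 137 165 213 223 227 215]
 [120 166 214 226 222 217 175 138 135 136 136 140 177 217 225 228 204]
 [130 180 219 225 222 212 167 136 135 136 138 158 201 222 225 227 191]
 [141 191 217 224 223 208 166 142 140 146 163 196 220 224 228 224 177]
 [151 191 198 219 225 217 199 185 182 191 208 220 224 224 228 218 162]
 [158 187 193 213 221 223 222 221 220 223 221 216 222 225 229 209 147]
 [176 162 153 168 183 195 204 213 218 221 212 194 215 223 227 198 136]]
```

```bash
python3 - <<'E'
from h import *
a=eyes.snapshot("top");o=cv2.imread("pics/top0.png")[:,:,::-1];n=a["frame"]
k=8;up=lambda f:cv2.resize(cv2.cvtColor(np.ascontiguousarray(f),cv2.COLOR_RGB2GRAY),None,fx=k,fy=k,interpolation=cv2.INTER_CUBIC)
O,N=up(o),up(n)
for (x0,y0,x1,y1) in ((206,188,232,222),(208,192,229,216),(210,196,226,212)):
    r=cv2.matchTemplate(N,O[y0*k:y1*k,x0*k:x1*k],cv2.TM_CCOEFF_NORMED);_,v,_,l=cv2.minMaxLoc(r)
    d=np.array(l)/k-[x0,y0]; u=(np.array([352.5,173.5])/4-.5+[130,160])
    print(v,d,at_z(a,u,.187),at_z(a,u+d,.187))
# corners from contour of bright top face now
E
```

```text
0.9107781052589417 [-2.875 -1.   ] [0.613565   0.12657643 0.187     ] [0.61771207 0.13564069 0.187     ]
0.9797407984733582 [-2.375 -1.   ] [0.613565   0.12657643 0.187     ] [0.61756585 0.1340299  0.187     ]
0.9967986345291138 [-2.375 -1.   ] [0.613565   0.12657643 0.187     ] [0.61756585 0.1340299  0.187     ]
```

>>> apply_moves:
  increments: [0.0876, 0, 0.001, 0.04, 0, 0.0876, 0, 0.001, 0.069, 0, 0.0876, 0, 0.001, 0.069, 0, 0, 0, 0.001, 0.069, 0, 0, 0, 0.001, 0.069, 0, 0, 0, 0.001, 0.069, 0, 0, 0, 0.001, 0.069, 0, 0, 0, 0.001, 0.069, 0, 0, 0, 0.001, 0.069, 0, 0, 0, 0.001, 0.069, 0]
  newtons: 25

```text
time: 21.18
eef_pos: [0.4603, 0.3868, 0.0197]
orientation: [0.99, -0.141, 0.0, 0.0]
wrist_force: [0.0, 0.3, 1.0]
width: 0.0352
grip_force: 25.0
```

```bash
python3 d.py
```

```text
t 21.18 pos [0.4603 0.3868 0.0197] yaw of tool y -106.18 tilt [ 0. -0. -1.] w 0.0352 grip 25.0
F vice xyz 0.28 0.04 1.02
vice 0.275 y 0.2268 z -0.0613 r 0.2349 a 4.448 254.9
tang -1.0 radial -0.23
```

>>> apply_moves:
  increments: [0, 0, 0, -0.02, 0, 0, 0, 0, -0.07, 0, 0, 0, 0, -0.125, 0, 0, 0, 0, -0.18, 0, 0, 0, 0, -0.225, 0, 0, 0.02, 0.018, -0.24, 0, 0, 0.055, 0.05, -0.24, 0, 0, 0.095, 0.086, -0.24, 0, 0, 0.135, 0.122, -0.24, 0, 0, 0.175, 0.158, -0.24, 0, 0, 0.205, 0.185, -0.24, 0, 0, 0.22, 0.199, -0.24, 0, 0, 0.22, 0.199, -0.24, 0, 0, 0.22, 0.199, -0.24, 0, 0, 0.22, 0.199, -0.24, 0]

```text
time: 23.05
eef_pos: [0.6156, 0.1353, 0.2596]
orientation: [0.99, -0.14, -0.0, -0.0]
wrist_force: [0.2, -0.5, -2.6]
width: 0.0355
grip_force: 25.0
```

```bash
python3 d.py "[.6165,.1345,.205]"; python3 - <<'E'
from h import *
a=eyes.snapshot("top");b=eyes.snapshot("side")
cv2.imwrite("pics/q.png",np.hstack([crop(a,170,160,80,80,5),crop(b,190,165,80,80,5)]))
E
```

```text
t 23.05 pos [0.6156 0.1353 0.2596] yaw of tool y -106.11 tilt [-0.  0. -1.] w 0.0355 grip 25.0
F vice xyz -0.46 -0.3 -2.6
tool shift [0.0011 0.0006 0.0546]
vice 0.0769 y 0.0074 z 0.1786 r 0.1788 a 6.242 357.6
tang -0.19 radial -2.61
```

View pics/q.png

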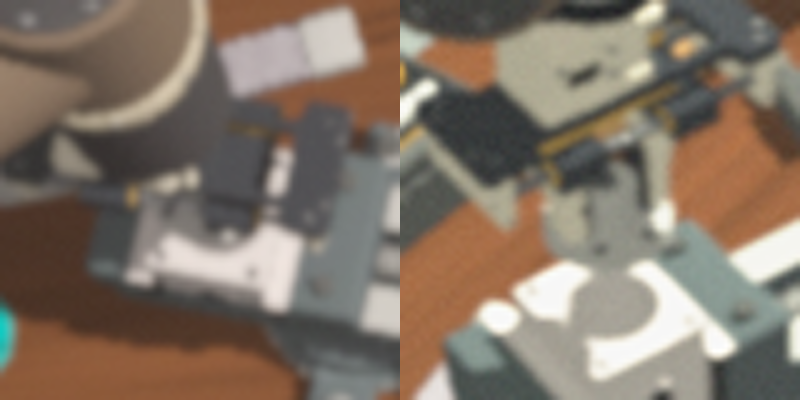

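Side view: the bore centre is at crop (214,301), with the cover hanging level above it.

```bash
python3 - <<'E'
from h import *
b=eyes.snapshot("side")
print(at_z(b,np.array([214.5,301.5])/5-.5+[190,165],.187))
f=cv2.resize(b["frame"][165:245,190:270],None,fx=5,fy=5,interpolation=cv2.INTER_CUBIC)
g=cv2.cvtColor(f,cv2.COLOR_RGB2GRAY)
# rim points: dark->bright transitions along rays in lower half
P=[];c=np.array([214,301.])
for t in np.radians(np.arange(-10,191,8)):
    d=np.array([np.cos(t),np.sin(t)]);v=[int(g[tuple((c+r*d).round().astype(int)[::-1])]) for r in range(20,60)]
    i=int(np.argmax(np.diff(v[::1])+0)) ; j=int(np.argmax(np.array(v[4:])-np.array(v[:-4])))
    P.append((c+(22+j)*d+.5)/5-.5+[190,165])
P=np.array(P)
th=np.linspace(0,2*np.pi,361)
def res(q):
    C=np.c_[q[0]+q[2]*np.cos(th),q[1]+q[2]*np.sin(th),0*th+.187];u=proj(b,C)
    return np.min(np.hypot(*(P[:,None]-u[None]).transpose(2,0,1)),1)
for R in (None,.0295,.031):
    r=least_squares((lambda q:res(q)) if R is None else (lambda q:res([q[0],q[1],R])),[.617,.135,.03][:3 if R is None else 2],loss="soft_l1",f_scale=.3)
    print(R,r.x.round(4),np.abs(r.fun).mean().round(2))
E
```

```text
[0.61977513 0.13141894 0.187     ]
None [0.6179 0.1356 0.0255] 0.2
0.0295 [0.6216 0.1327] 0.6
0.031 [0.6228 0.1312] 0.78
```

>>> apply_moves:
  increments: [0, 0.0009, 0.0006, 0.01, 0, 0, 0.0009, 0.0006, 0.025, 0, 0, 0.0009, 0.0006, 0.038, 0, 0, 0.0009, 0.0006, 0.046, 0, 0, 0.0009, 0.0006, 0.05, 0, 0, 0.0009, 0.0006, 0.052, 0, 0, 0.0009, 0.0006, 0.053, 0, 0, 0.0009, 0.0006, 0.054, 0, 0, 0.0009, 0.0006, 0.055, 0]

```text
time: 24.32
eef_pos: [0.6169, 0.1336, 0.2049]
orientation: [0.99, -0.141, 0.0, -0.0]
wrist_force: [-0.3, -0.5, -2.5]
width: 0.0356
grip_force: 25.0
```

```bash
python3 d.py
```

```text
t 24.32 pos [0.6169 0.1336 0.2049] yaw of tool y -106.18 tilt [ 0.001  0.    -1.   ] w 0.0356 grip 25.0
F vice xyz -0.56 0.19 -2.46
vice 0.0756 y 0.0057 z 0.1239 r 0.124 a 6.237 357.4
tang 0.3 radial -2.45
```

>>> apply_moves:
  increments: [0, 0, 0, 0.001, 0, 0, 0, 0, 0.002, 0, 0, 0, 0, 0.003, 0, 0, 0, 0, 0.003, 0]

```text
time: 24.82
eef_pos: [0.6174, 0.1343, 0.2032]
orientation: [0.99, -0.14, 0.001, -0.001]
wrist_force: [-2.0, 3.3, 5.4]
width: 0.0355
grip_force: 25.0
```

```bash
python3 d.py
```

```text
t 24.82 pos [0.6174 0.1343 0.2032] yaw of tool y -106.15 tilt [ 0.002  0.001 -1.   ] w 0.0355 grip 25.0
F vice xyz 2.62 2.84 5.37
vice 0.0764 y 0.0054 z 0.1222 r 0.1224 a 6.239 357.5
tang 2.6 radial 5.49
```

>>> apply_moves:
  increments: [0, -0.0006, -0.0006, -0.0005, 0, 0, -0.0012, -0.0012, -0.0005, 0, 0, -0.0012, -0.0012, 0.0, 0, 0, -0.0012, -0.0012, 0.001, 0, 0, -0.0012, -0.0012, 0.0015, 0, 0, -0.0012, -0.0012, 0.0015, 0]

```text
time: 25.58
eef_pos: [0.616, 0.1351, 0.2001]
orientation: [0.99, -0.141, 0.0, -0.0]
wrist_force: [1.3, 2.5, -3.2]
width: 0.0355
grip_force: 25.0
```

```bash
python3 d.py
```

```text
t 25.57 pos [0.616  0.1351 0.2001] yaw of tool y -106.18 tilt [ 0.  0. -1.] w 0.0355 grip 25.0
F vice xyz 2.73 -0.58 -3.15
vice 0.0768 y 0.007 z 0.1191 r 0.1193 a 6.225 356.7
tang -0.4 radial -3.18
```

>>> apply_moves:
  increments: [0, 0, -0.0008, 0, 0, 0, 0, -0.0008, 0.0006, 0, 0, 0, -0.0008, 0.0012, 0, 0, 0, -0.0008, 0.0015, 0, 0, 0, -0.0008, 0.0015, 0]

```text
time: 26.2
eef_pos: [0.616, 0.1356, 0.1987]
orientation: [0.99, -0.141, -0.0, 0.0]
wrist_force: [-1.3, -0.8, -1.2]
width: 0.0353
grip_force: 25.0
```

```bash
python3 d.py
```

```text
t 26.2 pos [0.616  0.1356 0.1987] yaw of tool y -106.18 tilt [-0. -0. -1.] w 0.0353 grip 25.0
F vice xyz -1.11 1.07 -1.24
vice 0.0772 y 0.0071 z 0.1177 r 0.1179 a 6.223 356.5
tang 1.14 radial -1.17
```

One more gentle press to confirm it is seated.

>>> apply_moves:
  increments: [0, 0, 0, 0.0004, 0, 0, 0, 0, 0.0007, 0, 0, 0, 0, 0.0007, 0]

```text
time: 26.58
eef_pos: [0.6161, 0.1356, 0.1987]
orientation: [0.99, -0.141, 0.0, 0.0]
wrist_force: [-5.0, -1.6, 4.3]
width: 0.0353
grip_force: 25.0
```

```bash
python3 d.py
```

```text
t 26.57 pos [0.6161 0.1356 0.1987] yaw of tool y -106.17 tilt [ 0. -0. -1.] w 0.0353 grip 25.0
F vice xyz -2.92 4.41 4.33
vice 0.0772 y 0.0071 z 0.1177 r 0.1179 a 6.223 356.6
tang 4.14 radial 4.59
```

>>> apply_moves:
  increments: [0.0876, 0, 0, 0, 0, 0.0876, 0, 0, 0, 0, 0.0876, 0, 0, 0, 0, 0.0876, 0, 0, 0, 0, 0.0876, 0, 0, -0.01, 0, 0.0876, 0, 0, -0.05, 0, 0.0876, 0, 0, -0.1, 0, 0.0876, 0, 0.05, -0.13, 0, 0.0876, 0, 0.1, -0.13, 0, 0.0876, 0, 0.15, -0.13, 0, 0.0876, 0, 0.2, -0.13, 0, 0.0876, 0, 0.25, -0.13, 0, 0.0876, 0, 0.3, -0.13, 0, 0.0876, 0, 0.34, -0.13, 0, 0.0876, 0, 0.34, -0.13, 0, 0.0876, 0, 0.34, -0.13, 0]

```text
time: 28.58
eef_pos: [0.5215, -0.1908, 0.3285]
orientation: [0.99, -0.141, 0.0, -0.0]
wrist_force: [0.1, 0.8, 0.4]
width: 0.0875
grip_force: 0.0
```

```bash
python3 d.py; python3 - <<'E'
from h import *
a=eyes.snapshot("top");b=eyes.snapshot("side")
cv2.imwrite("pics/z.png",np.hstack([crop(a,170,160,80,80,5),crop(b,190,165,80,80,5)]))
E
```

```text
t 28.57 pos [ 0.5215 -0.1908  0.3285] yaw of tool y -106.22 tilt [ 0.001  0.    -1.   ] w 0.0875 grip 0.0
F vice xyz 0.82 0.18 0.39
vice -0.2625 y 0.0068 z 0.2475 r 0.2476 a 6.256 358.4
tang 0.17 radial 0.4
```

View pics/z.png

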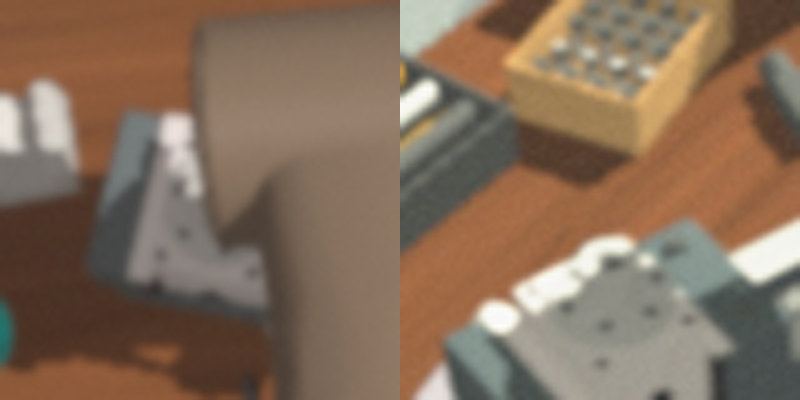

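In the side view the cover sits level on the housing, its flange around crop (620,305) and its boss around (610,255), with the gripper clear of everything. Handing in.

```bash
python3 -c "
from workcell import robot
print(robot.close_job())"
```

```text
the job is handed in; nothing more can be done
None
```

The job is handed in at about 29 s. The housing is clamped at about 9 N at the handle, within the 7–12 N firm range. The cover is fully home and level on the housing, the gripper is clear of everything, and I moved nothing else on the bench.

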